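Draw the wash tray to the stone and tip the plate in

ROBOT

A 7-joint arm with a two-finger parallel gripper is mounted at the origin on the work surface. World frame = base frame: x ahead of the robot, y to its left, z up, the work surface at z = 0. Lengths are in m, angles in degrees, forces in N, time in s.
With the tool pointing down it reaches from about 0.4 to 0.85 m from the base axis. Payload 10.4 kg.
Tool frame: the origin (TCP) lies at the very end of the fingers, on their centre line; the grasp point (between the pads) lies 19 mm behind it (grasp_offset is the distance from the TCP to the grasp point, in m); z points along the fingers, y is the line along which they close (so a half turn about z gives the same grasp; the last joint's range is limited). The gripper opens to 85 mm and grips with 20 to 120 N. Pads are 22 mm wide; open, the fingers measure 114 mm over their backs; the gripper's body (76 mm by 85 mm) begins 54 mm behind the grasp point. The pads swing forward as they close: fully open they stand 13 mm farther back than shut.
Start: joints at [63.22, 19.034, -3.707, 83.658, 1.238, 77.344, -5.071], TCP at [0.269, -0.564, 0.231] pointing down, gripper open.
Joint ranges: [-148.97, 148.97], [-28.65, 121.19], [-84.17, 76.75], [9.2, 138.47], [-72.65, 252.65], [3.7, 117.97], [-149.18, 149.18]. Speed limits (degrees/s): [127.2, 127.2, 159.86, 159.86, 180, 180, 180].

INTERFACE

Orientations are given as [roll, pitch, yaw] about the fixed x, y, z axes, in that order (R = Rz(yaw) Ry(pitch) Rx(roll)).
In Python, from cell import * gives the robot as it stands.
- The arm moves only by the tool arm_command, never from a script. Its argument "series" is a list that holds one entry, the list of rows, each a list of 5 numbers: the finger opening in m, from 0 to 0.0854, then the shift along the world's x, y, z in m, then the turn about the world's z in degrees. In form: [[[fingers, x, y, z, turn], ...]]. A call has 1 to 8 rows; each row is the pose to reach, as a shift and turn from the pose commanded when the call began; what a row does not reach only later rows make up. A row lasts 1/10 s, in which the tool goes at most 50 mm and 8.59 degrees, less where a joint would pass 70% of its speed; a pose out of reach is approached as far as the arm can. A call with a gripper value outside its range is refused whole. The fingers move at their own pace and stop on an object; "force" is the grip in N (left out, the last holds). Time passes only in rows, so rows that repeat a pose let the fingers close. It gives the time, the measured TCP pose, the force, the opening and the grip force at its end, in the units of the state.
- get_state(): the state, without advancing time (a new reading comes with each control period).
- read_camera(name): name is "side" or "top" or "wrist"; returns a dict with "img" (420x560x3 uint8, red, green, blue), "z_map" (420x560 float32, m along the optical axis (not along the pixel's ray), 0 where there is no reading), "intrinsics" (3x3 intrinsics, pixels), "rvec" (rotation vector, rad) and "tvec" (3), from world to camera coordinates, as OpenCV has them. Camera axes: x right, y down, z forward; pixel columns grow to the right and rows downward; lengths in m; the calibration is good to about 2 mm. The wrist camera is an equidistant fisheye: a pixel r from the principal point sees the ray r / f radians off the axis. A picture is of the moment at which its call begins.
- job_done(): hands the job in; it is judged then, once.
Trained networks look in a picture, given as the dict that the camera call returned (one of the last four; its "shot" number tells which), for a name from the list of things; names that differ only in an ending like _2 or _b are one class to them, and where a whole thing is asked for, a point or a joint stands for the part that bears it (a point fixed in the world has none). Each returns a list of dicts, best first, with "p" (0 to 1); they miss things now and then, are a little off and sometimes report something else, mostly with a low value. They report only what shows in the picture. A call takes as long as a camera call. They do not tell look-alikes from the thing itself.
- boxes_of(target, picture): "location" ([x, y, z] in m, in the coordinates of the camera as it stood for that picture, good to about 4 mm: the middle of the surface that is visible of it).
The state is a dict: "clock": time; "joints": joint angles; "qvel": joint speeds; "tau": joint torques, N m; "position": TCP position; "ee_rot": TCP orientation; "contact_force": force on the tool from outside, world axes, zero at the start; "ft_torque": the same for the moment, N m; "opening": opening from 0.0 (shut) to 1.0 (fully open); "grip_force": force on a finger pad.
Only numpy, scipy, OpenCV 4.12 (cv2) and the standard library are available. Lean on these libraries where they do the work, as an engineer would, in place of code of your own. Each camera call takes 0.05 s, during which the arm holds its last target. There are 200 camera calls.

TASK

Hook the wash tray from behind its far rim and gently draw it up snug and square against the litho stone, under the end of the copper plate that sticks out. Then press that end of the plate down so that it tips into the tray, and see the plate right off the stone, so that it ends inside the tray, face up, its lower end on the floor (its upper end may stay propped on the tray's near rim), with the tray still snug against the stone. Do not lift or tip up the tray, do not pick up the plate, and leave the ink tin, the roll of tape and the wire brush where they are.

Things in the scene. Friction and masses are not known exactly. Their poses are not given: they have to be found in the camera images.
- stone: Lithographic stone used as an inking slab, fixed to the bench: a buff grey block 200 mm (its x) by 280 mm (its y) by 42 mm high. Origin on the bench below the middle of its far face (the upright face that looks to the tray, against which the tray belongs): that face is the plane x = 0, the block lies at its -x. Its x axis points away from the robot, towards the tray; z up.
- tray: Wash tray of off-white enamelled steel, loose on the bench, about 0.65 kg: 165 mm (its x) by 215 mm (its y) over the rim, 30 mm high, open above. Origin under its centre on the bench; x points away from the stone, z up. Floor 4 mm thick; inside 149 mm by 199 mm; walls 3 mm thick and upright, with an outward rolled rim 9 mm in diameter along their top edge (it stands 5 mm out of the walls; top of the rim at 30 mm). It slides on the bench by friction.
- tray_far_wall: The wall of the tray farthest from the robot, with its rolled rim; a rigid part of the tray. Origin on the bench level below the middle of the wall, 76 mm from the tray's centre along its +x. Behind it (away from the robot) are only 44 to 54 mm of free bench before the tool rack.
- tray_far_lip (a point): Point at the middle of the outermost edge of the tray's far rim, 25 mm above the bench, 82.5 mm from the tray's centre along its +x.
- tray_near_left (a point): Point on the outermost edge of the tray's near rim (the rim that comes against the stone), 90 mm to the left (+y) of its middle, 25 mm above the bench.
- tray_near_right (a point): The same 90 mm to the right (-y) of its middle.
- plate: Copper etching plate 120 mm (its x) by 85 mm (its y) by 3 mm, about 0.27 kg, dark inked picture on its upper face. It lies loose on the stone and sticks out 38 to 46 mm past the stone's far face, so it does not tip by itself. Origin at the centre of its underside; x points to the end that sticks out, z is its face-up normal.
- plate_out_end (a point): Middle of the upper edge of the end that sticks out, 60 mm from the plate's centre along its +x. Once this end is tipped into the tray, the plate may stay leaning on the stone's edge by friction, its back end raised over the stone, until it is pushed on down its slope; a hard level push on the raised end while it is steep can turn the plate over.
- rack: Open wooden tool rack standing on the bench behind the tray, fixed: 90 mm deep, 460 mm wide, two end cheeks carrying a dark slotted bar at 112 to 130 mm height with the handles of burnishers and scrapers standing up to 220 mm. Origin on the bench at the middle of its front, which faces the robot (the whole rack lies at its +x); its foot is 18 mm high, and the bar comes as far forward as the foot. It leaves no room for an upright gripper behind the tray.
- ink_tin: Ink tin, 72 mm across and 60 mm high, standing on the bench left of the stone; to be left alone. Origin under its centre.
- tape: Roll of masking tape lying flat on the bench left of the tray, 110 mm across, 24 mm high; to be left alone. Origin under its centre.
- wire_brush: Wire brush lying on the bench right of the tray, 190 mm long, 30 mm high, long way along its x; to be left alone. Origin at bench level near its middle.
Mind the look-alikes: they are no part of the job. Leave any white or yellow look-alike of the plate alone.

How it is judged:
By the outcome, as a careful person would: the job done as asked, in the order asked, and still so for the second after the job is handed in, with the robot touching nothing.
It also fails if it takes over 61 s, if anything falls off the work surface, if the arm or the gripper's body presses on something with over 40 N, if the wrist force passes 120 N, or if a joint passes its speed limit or range.

## Working session

There is one attempt and no reset: what is moved stays moved. The work goes in short steps, Python scripts to look and compute and a tool call to move; the robot and the scene stay as the last step left them, time stands still between calls to the robot, and variables do not carry over. Pictures are saved under pics/ and viewed, at most 10 in all, crops included, and the job is handed in when it is done.

Besides the shell and the picture viewer there is one more tool, called after "Emit:" as name([rows], argument=value, ...), one row to a line, values as JSON. arm_command: Moves the arm, as the interface text tells. Its arguments: {"type":"object","properties":{"series":{"type":"array","items":{"type":"array","items":{"type":"array","items":{"type":"number"}}}},"force":{"type":"number"}},"required":["series"]}

```bash
ls; mkdir -p pics; cat > h.py <<'E'
from cell import *
import numpy as np, cv2
def towld(p,d):
    R=cv2.Rodrigues(np.array(d["rvec"],float))[0]
    return R.T@(np.array(p,float).ravel()-np.array(d["tvec"],float).ravel())
def px(d,u,v,z=None):
    K=np.array(d["intrinsics"]); z=d["z_map"][int(v),int(u)] if z is None else z
    return towld([(u-K[0,2])/K[0,0]*z,(v-K[1,2])/K[1,1]*z,z],d)
def cloud(d):
    K=np.array(d["intrinsics"]); z=d["z_map"]; v,u=np.mgrid[:z.shape[0],:z.shape[1]]
    P=np.stack([(u-K[0,2])/K[0,0]*z,(v-K[1,2])/K[1,1]*z,z],-1).reshape(-1,3)
    R=cv2.Rodrigues(np.array(d["rvec"],float))[0]
    W=(P-np.array(d["tvec"],float).ravel())@R
    W[z.ravel()==0]=np.nan
    return W.reshape(z.shape+(3,))
def save(d,n): cv2.imwrite("pics/"+n+".png",d["img"][:,:,::-1])
E
python3 - <<'E'
from h import *
for c in ("top","side"):
    d=read_camera(c); save(d,c+"0"); np.save(c+"0.npy",cloud(d))
    for t in ["stone","tray","tray_far_lip","tray_near_left","tray_near_right","plate","plate_out_end","rack","ink_tin","tape","wire_brush"]:
        print(c,t,[(np.round(towld(b["location"],d),3).tolist(),round(b["p"],2)) for b in boxes_of(t,d)][:3])
print(get_state())
E
```

```text
pics
top stone [([0.308, -0.052, 0.042], 0.8), ([0.607, 0.123, 0.022], 0.2)]
top tray [([0.564, -0.075, 0.002], 0.77), ([0.704, -0.117, 0.132], 0.18)]
top tray_far_lip [([0.565, -0.069, 0.006], 0.59), ([0.307, -0.053, 0.041], 0.5)]
top tray_near_left [([0.562, -0.073, 0.008], 0.61), ([0.547, -0.256, 0.033], 0.27)]
top tray_near_right [([0.565, -0.075, 0.005], 0.94)]
top plate [([0.4, -0.095, 0.05], 0.96), ([0.565, 0.311, 0.003], 0.8), ([0.292, 0.236, 0.004], 0.77)]
top plate_out_end [([0.364, -0.344, 0.004], 0.89), ([0.567, 0.312, 0.006], 0.89), ([0.293, 0.242, 0.002], 0.82)]
top rack [([0.707, -0.117, 0.133], 0.79)]
top ink_tin [([0.438, 0.126, 0.062], 0.92)]
top tape [([0.608, 0.12, 0.022], 0.85)]
top wire_brush [([0.552, -0.26, 0.035], 0.9), ([0.402, -0.093, 0.047], 0.25)]
side stone [([0.298, -0.025, 0.045], 0.93)]
side tray []
side tray_far_lip [([0.568, -0.069, 0.004], 0.93), ([0.43, 0.139, 0.061], 0.52)]
side tray_near_left [([0.563, -0.07, 0.004], 0.78)]
side tray_near_right [([0.568, -0.067, 0.005], 0.57)]
side plate [([0.556, -0.433, 0.001], 0.98), ([0.399, -0.09, 0.045], 0
[... 321 characters left out ...]
.75)]
{'clock': 1.2, 'joints': array([63.21939253, 19.03345356, -3.7061378 , 83.65919278,  1.23689212,
       77.34349433, -5.07070245]), 'qvel': array([ 0.00428571, -0.02013352,  0.04532954, -0.03061953,  0.04938733,
       -0.02099973,  0.02854542]), 'tau': array([ 5.93856421e-04, -6.25234365e+01,  4.96012112e-02, -3.91833472e+01,
        1.66805880e-02,  1.86708574e-03, -1.54267434e-05]), 'position': array([ 0.26894352, -0.56418546,  0.23132615]), 'ee_rot': array([ 1.79996440e+02, -1.36316882e-03,  2.54849144e+01]), 'contact_force': array([-0.24207372,  0.23797419,  0.39459786]), 'ft_torque': array([-0.02374097, -0.01630684, -0.03935574]), 'grip_force': 0.0, 'opening': 1.0029705197297134}
```

View top.

View pics/top0.png

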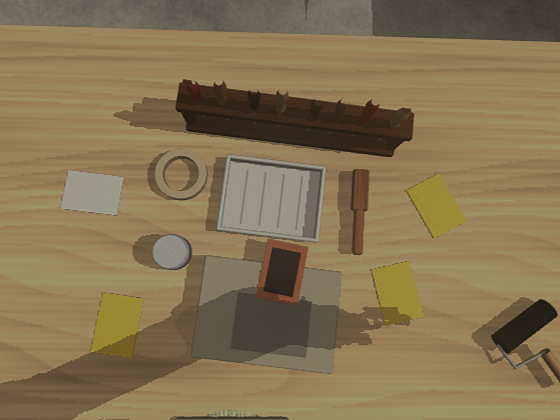

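```bash
python3 - <<'E'
from h import *
W=np.concatenate([np.load("top0.npy").reshape(-1,3)]);I=cv2.imread("pics/top0.png").reshape(-1,3)
def box(x0,x1,y0,y1,z0,z1):
    m=(W[:,0]>x0)&(W[:,0]<x1)&(W[:,1]>y0)&(W[:,1]<y1)&(W[:,2]>z0)&(W[:,2]<z1); return m
def rect(n,m):
    P=(W[m][:,:2]*1000).astype(np.float32); r=cv2.minAreaRect(P); print(n,m.sum(),r, np.round(cv2.boxPoints(r)).tolist(), 'z',np.median(W[m][:,2]))
rect("stone+",box(.15,.46,-.25,.095,.036,.0435))
rect("plateH",box(.3,.5,-.2,.05,.0435,.055))
m=box(.44,.66,-.22,.06,.022,.035); rect("trayrim",m)
rect("rack",box(.6,.85,-.4,.2,.105,.14))
Z=W[:,2]
# tray rim profile along x for several y
for y in (-.15,-.11,-.07,-.03,.01):
    mm=box(.38,.72,y-.004,y+.004,-.02,.3); s=W[mm]; s=s[np.argsort(s[:,0])]
    print(y,[(int(1000*a),int(1000*b)) for a,_,b in s[::3]])
E
```

```text
stone+ 6733 ((343.7921142578125, -52.388916015625), (315.50970458984375, 239.37109375), 83.82755279541016) [[208.0, -196.0], [446.0, -222.0], [480.0, 92.0], [242.0, 117.0]] z 0.04247410046772981
plateH 5389 ((385.248779296875, -74.82750701904297), (170.30172729492188, 249.92190551757812), 0.22204992175102234) [[300.0, 50.0], [301.0, -200.0], [471.0, -199.0], [470.0, 50.0]] z 0.045225106611274234
trayrim 1447 ((560.21923828125, -72.67174530029297), (214.92193603515625, 165.34066772460938), 83.9627456665039) [[467.0, -171.0], [631.0, -188.0], [654.0, 25.0], [489.0, 43.0]] z 0.030277359077547066
rack 5599 ((719.6781005859375, -115.23237609863281), (460.3561706542969, 71.36029815673828), 83.81446075439453) [[659.0, -340.0], [730.0, -348.0], [780.0, 110.0], [709.0, 117.0]] z 0.13095964296982493
-0.15 [(380, 43), (380, 45), (382, 44), (384, 43), (386, 44), (386, 45), (388, 44), (390, 42), (392, 41), (392, 44), (394, 43), (396, 44), (398, 44), (398, 42), (400, 41), (402, 43), (404, 43), (404, 43), (406, 41), (408, 43), (410, 43), (412, 43), (415, 1), (417, 0), (419, 1), (421, 4), (423, 3), 
[... 10593 characters left out ...]
631, 5), (632, 2), (634, 5), (636, 5), (638, 5), (639, 3), (641, 3), (643, 5), (643, 5), (643, 11), (643, 19), (644, 32), (645, 30), (647, 31), (648, 28), (649, 30), (660, 0), (662, 3), (662, 0), (665, -1), (667, 0), (670, -1), (671, 2), (674, -1), (676, 0), (679, -1), (681, 0), (682, 2), (685, 0), (688, 0), (690, 0), (693, -1), (695, 0), (696, 1), (698, 119), (698, 128), (698, 123), (699, 15), (699, 15), (699, 7), (699, 6), (699, 0), (699, -1), (701, 16), (701, 14), (702, 18), (702, 17), (703, 131), (704, 18), (705, 131), (706, 20), (706, 19), (708, 129), (709, 18), (710, 130), (711, 19), (711, 17), (712, 21), (713, 18), (714, 128), (715, 131), (716, 17), (717, 130), (718, 130), (719, 131)]
```

The top view shows four yellow cards at (437,205), (397,293), (118,325) and a white card at (92,192), all on the bench. The only plate with a copper border and dark picture is at (282,270), lying on the stone and sticking out to the tray, so it fits. The tray is at (272,198). I'll confirm the plate in a crop and fit the edges.

```bash
python3 - <<'E'
from h import *
W=np.load("top0.npy");I=cv2.imread("pics/top0.png")
cv2.imwrite("pics/crop0.png",cv2.resize(I[225:385,180:350],None,fx=3.5,fy=3.5,interpolation=cv2.INTER_CUBIC))
# plate mask by height .0445-.05 after smoothing, refine by colour
Z=cv2.medianBlur(W[:,:,2].astype(np.float32),5)
def rect(n,m):
    k,l,s,_=cv2.connectedComponentsWithStats(m.astype(np.uint8),connectivity=4); i=1+np.argmax(s[1:,4])
    P=(W[l==i][:,:2]*1000).astype(np.float32); r=cv2.minAreaRect(P); print(n,len(P),r,np.round(cv2.boxPoints(r)).tolist())
X,Y=W[:,:,0],W[:,:,1]
r=(X>.3)&(X<.5)&(Y>-.2)&(Y<0)
hsv=cv2.cvtColor(I,cv2.COLOR_BGR2HSV)
print(hsv[245,282],hsv[270,282],hsv[270,220])
rect("plate",r&(Z>.0443)&(Z<.055))
# out edge & stone edge lines: per-column transitions
pts=[];po=[];tn=[];tf=[];rk=[]
for u in range(205,340):
    c=W[:,u]; 
    s=(c[:,2]>.036)&(c[:,2]<.055)&(c[:,0]<.5)&(c[:,0]>.25)
    if s.any():
        i=np.where(s)[0].min(); x,y=c[i,0],c[i,1]
        (po if (-.135<y<-.06) else pts if (-.19<y<.03 and not -.15<y<-.04) else []).append((x,y))
    t=(c[:,2]>.025)&(c[:,2]<.035)&(c[:,0]<.67)&(c[:,0]>.46)&(abs(c[:,1]+.07)<.085)
    if t.any():
        j=np.where(t)[0]; tf.append(c[j.min(),:2]); tn.append(c[j.max(),:2])
for n,p in (("stone",pts),("plateout",po),("traynear",tn),("trayfar",tf)):
    p=np.array(p); 
    if len(p)<5: print(n,len(p)); continue
    vx,vy,x0,y0=cv2.fitLine(p.astype(np.float32),cv2.DIST_HUBER,0,.001,.001).ravel()
    print(n,len(p),"yaw",round(np.degrees(np.arctan2(-vx*np.sign(vy),abs(vy))),2),"x at y=-.07",round(x0+(-.07-y0)*vx/vy,4))
E
```

```text
[  9 143 128] [15 83 49] [ 20  66 132]
plate 2562 ((399.8805236816406, -94.47402954101562), (89.72789764404297, 131.80909729003906), 81.1491928100586) [[328.0, -129.0], [458.0, -149.0], [472.0, -60.0], [342.0, -40.0]]
stone 54 yaw -6.26 x at y=-.07 0.4221
plateout 36 yaw -10.11 x at y=-.07 0.47
traynear 81 yaw -6.16 x at y=-.07 0.4784
trayfar 81 yaw -5.89 x at y=-.07 0.6415
```

View pics/crop0.png

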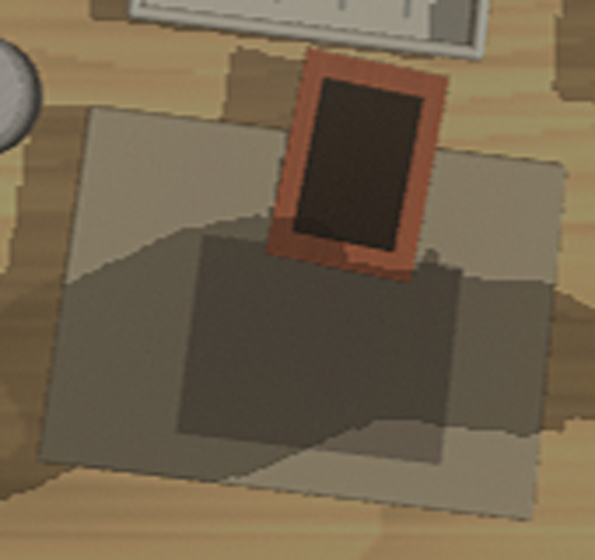

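The crop confirms it: the copper-bordered plate with the dark picture crosses the stone's far edge at about crop (360,150). I'll straddle the tray's far wall with the open gripper, its closing line along the tray's x.

Emit:
arm_command([
  [[0.085,0.03,0.045,0,8],[0.085,0.06,0.09,0,16],[0.085,0.085,0.125,0,24],[0.085,0.11,0.16,0,32],[0.085,0.14,0.2,0,40],[0.085,0.165,0.235,0,48],[0.085,0.19,0.27,0,56],[0.085,0.215,0.31,0,58.3]],
])

```text
clock: 2.0
position: [0.4846, -0.2533, 0.2316]
ee_rot: [180.0, 0.0, 84.0]
contact_force: [1.0, 0.2, -0.6]
opening: 0.993
grip_force: 0.0
```

Emit:
arm_command([
  [[0.085,0.025,0.04,0,0],[0.085,0.055,0.075,0,0],[0.085,0.08,0.115,0,0],[0.085,0.105,0.15,0,0],[0.085,0.124,0.176,0,0],[0.085,0.124,0.176,0,0],[0.085,0.124,0.176,0,0]],
])

```text
clock: 2.7
position: [0.6081, -0.0777, 0.2311]
ee_rot: [-180.0, -0.0, 83.9]
contact_force: [-0.8, -0.7, -0.2]
opening: 0.997
grip_force: 0.0
```

Emit:
arm_command([
  [[0.085,0,0,-0.04,0],[0.085,0,0,-0.08,0],[0.085,0,0,-0.12,0],[0.085,0,0,-0.16,0],[0.085,0,0,-0.185,0],[0.085,0,0,-0.185,0]],
])

```text
clock: 3.3
position: [0.6049, -0.08, 0.0428]
ee_rot: [-179.6, 0.0, 83.7]
contact_force: [-0.5, -0.6, -0.2]
opening: 0.993
grip_force: 0.0
```

```bash
python3 - <<'E'
from h import *
d=read_camera("side"); w=read_camera("wrist")
im=np.hstack([cv2.resize(d["img"],(400,300)),cv2.resize(w["img"],(400,300))]); cv2.imwrite("pics/hook.png",im[:,:,::-1])
E
```

```text
(no output)
```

View pics/hook.png

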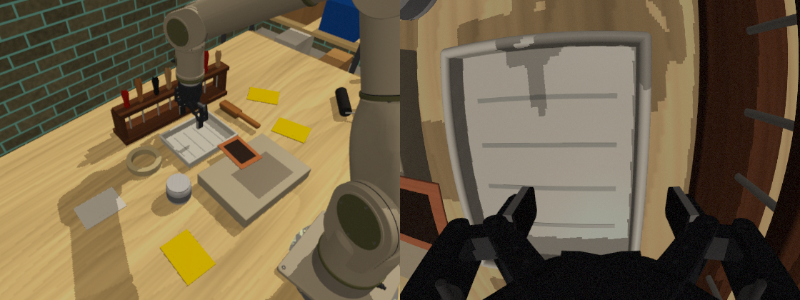

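The wrist half shows the right-hand finger (around x=680) outside the far rim (x=640) and short of the rack, with the other finger inside the tray. I'll lower it now.

Emit:
arm_command([
  [[0.085,0,0,-0.01,0],[0.085,0,0,-0.02,0],[0.085,0,0,-0.03,0],[0.085,0,0,-0.037,0],[0.085,0,0,-0.04,0],[0.085,0,0,-0.042,0],[0.085,0,0,-0.042,0]],
])

```text
clock: 4.1
position: [0.6079, -0.0781, 0.0042]
ee_rot: [-180.0, -0.0, 83.8]
contact_force: [0.1, 0.1, 0.0]
opening: 0.996
grip_force: 0.0
```

```bash
python3 - <<'E'
from h import *
s=get_state(); print(s["position"],s["contact_force"],s["ee_rot"])
d=read_camera("side"); im=cv2.resize(d["img"][120:240,200:360],(800,600),interpolation=cv2.INTER_CUBIC); cv2.imwrite("pics/hook2.png",im[:,:,::-1])
E
```

```text
[ 0.60794815 -0.07812731  0.00423065] [0.05180892 0.13732978 0.02796075] [-1.79998070e+02 -2.99823601e-03  8.37930969e+01]
```

View pics/hook2.png

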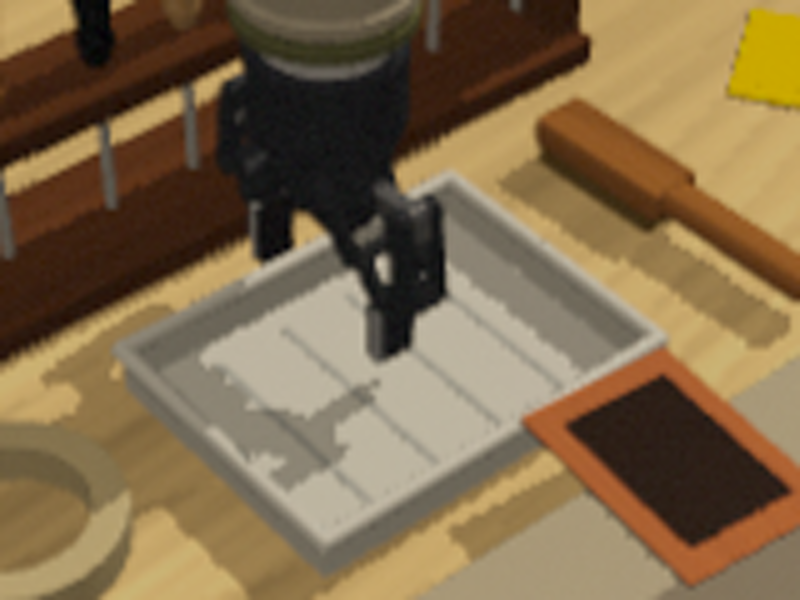

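The far finger at (270,240) stands behind the far rim and the near one is free inside the tray. I'll draw it gently.

Emit:
arm_command([
  [[0.085,-0.004,0.0004,0,0],[0.085,-0.008,0.0009,0,0],[0.085,-0.012,0.0013,0,0],[0.085,-0.017,0.0018,0,0],[0.085,-0.022,0.0024,0,0],[0.085,-0.027,0.0029,0,0],[0.085,-0.032,0.0035,0,0],[0.085,-0.037,0.004,0,0]],
])

```text
clock: 4.95
position: [0.5709, -0.0741, 0.0046]
ee_rot: [179.9, -0.0, 83.8]
contact_force: [4.6, -0.6, 0.3]
opening: 0.998
grip_force: 2.3
```

Emit:
arm_command([
  [[0.085,-0.004,0.0004,0,0],[0.085,-0.008,0.0009,0,0],[0.085,-0.012,0.0013,0,0],[0.085,-0.014,0.0015,0,0],[0.085,-0.014,0.0015,0,0]],
])

```text
clock: 5.45
position: [0.5567, -0.0727, 0.0045]
ee_rot: [-180.0, 0.0, 83.8]
contact_force: [3.0, -0.4, 2.5]
opening: 0.992
grip_force: 1.5
```

```bash
cat > m.py <<'E'
from h import *
def meas(save_as=None):
    d=read_camera("top"); W=cloud(d); tn=[];tf=[];pts=[]
    if save_as: save(d,save_as)
    for u in range(190,350):
        c=W[:,u]
        s=(c[:,2]>.036)&(c[:,2]<.05)&(c[:,0]<.46)&(c[:,0]>.25)
        if s.any():
            i=np.where(s)[0].min(); x,y=c[i,:2]
            if -.19<y<.06 and not -.155<y<-.03: pts.append((x,y))
        t=(c[:,2]>.025)&(c[:,2]<.035)&(c[:,0]<.67)&(abs(c[:,1]+.07)<.085)
        a=t&(c[:,0]<.54)&(c[:,0]>.415); b=t&(c[:,0]>.54)
        if a.any(): tn.append(c[np.where(a)[0].max(),:2])
        if b.any(): tf.append(c[np.where(b)[0].min(),:2])
    for n,p in (("stone",pts),("traynear",tn),("trayfar",tf)):
        p=np.array(p)
        if len(p)<8: print(n,len(p)); continue
        vx,vy,x0,y0=cv2.fitLine(p.astype(np.float32),cv2.DIST_HUBER,0,.001,.001).ravel()
        print(n,len(p),"yaw",round(np.degrees(np.arctan2(-vx*np.sign(vy),abs(vy))),2),"x at y=-.07",round(x0+(-.07-y0)*vx/vy,4))
    return d,W
E
python3 -c "
from m import *
meas(); print(get_state()['contact_force'])"
```

```text
stone 45 yaw -6.26 x at y=-.07 0.4222
traynear 28 yaw -6.2 x at y=-.07 0.435
trayfar 13 yaw -11.32 x at y=-.07 0.5915
[ 3.1838464  -0.73423808  1.63332843]
```

Emit:
arm_command([
  [[0.085,-0.003,0.0003,0,0],[0.085,-0.006,0.0006,0,0],[0.085,-0.008,0.0009,0,0],[0.085,-0.009,0.001,0,0],[0.085,-0.01,0.0011,0,0],[0.085,-0.01,0.0011,0,0]],
])

```text
clock: 6.1
position: [0.547, -0.0716, 0.0044]
ee_rot: [180.0, -0.0, 83.8]
contact_force: [3.6, -1.1, 3.2]
opening: 0.993
grip_force: 2.1
```

Emit:
arm_command([
  [[0.085,-0.001,0.0001,0,0],[0.085,-0.001,0.0001,0,0]],
])

```text
clock: 6.3
position: [0.546, -0.0715, 0.0044]
ee_rot: [180.0, 0.0, 83.8]
contact_force: [4.7, -0.3, 1.8]
opening: 0.994
grip_force: 2.3
```

Emit:
arm_command([
  [[0.085,-0.001,0.0001,0,0],[0.085,-0.001,0.0001,0,0]],
])

```text
clock: 6.5
position: [0.5457, -0.0718, 0.0044]
ee_rot: [179.9, -0.0, 83.8]
contact_force: [9.4, -1.7, -1.5]
opening: 0.995
grip_force: 4.4
```

Emit:
arm_command([
  [[0.085,-0.0007,0.0001,0,0],[0.085,-0.0007,0.0001,0,0],[0.085,-0.0007,0.0001,0,0]],
])

```text
clock: 6.8
position: [0.5457, -0.0717, 0.0046]
ee_rot: [179.8, -0.0, 83.8]
contact_force: [12.2, -1.7, -3.5]
opening: 0.995
grip_force: 5.8
```

```bash
python3 -c "
from m import *
d,W=meas('snug'); I=d['img']
cv2.imwrite('pics/snugc.png',cv2.resize(I[150:310,190:350],(600,600),interpolation=cv2.INTER_CUBIC)[:,:,::-1])"
```

```text
stone 45 yaw -6.26 x at y=-.07 0.4222
traynear 25 yaw -6.64 x at y=-.07 0.4239
trayfar 11 yaw -6.06 x at y=-.07 0.5881
```

View pics/snugc.png

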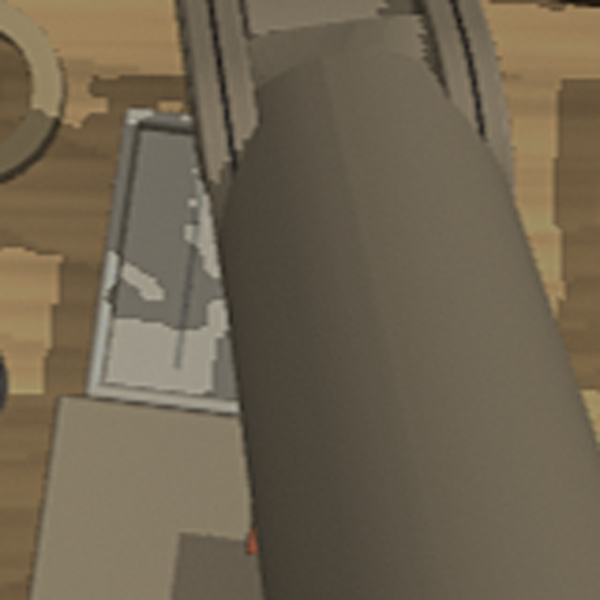

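The tray is against the stone: the near rim meets the stone's edge along the line at crop (100–240, 395–410), and the measured lines agree. I'll release it, rise, shut the fingers and move over the plate's end.

Emit:
arm_command([
  [[0.085,0.004,-0.0004,0,0],[0.085,0.008,-0.0009,0,0],[0.085,0.01,-0.001,0.01,0],[0.085,0.01,-0.001,0.05,0],[0.085,0.01,-0.001,0.09,0],[0.085,0.01,-0.001,0.12,0],[0,0.01,-0.001,0.13,0]],
])

```text
clock: 7.55
position: [0.5555, -0.0721, 0.1382]
ee_rot: [179.8, 0.0, 83.8]
contact_force: [-0.1, -0.8, 0.4]
opening: 0.847
grip_force: 0.0
```

Emit:
arm_command([
  [[0,-0.04,-0.012,0,0],[0,-0.08,-0.025,0,0],[0,-0.1,-0.03,0,0],[0,-0.1,-0.03,-0.03,0],[0,-0.1,-0.03,-0.06,0],[0,-0.1,-0.03,-0.065,0],[0,-0.1,-0.03,-0.065,0]],
])

```text
clock: 8.25
position: [0.4534, -0.1019, 0.0688]
ee_rot: [-179.8, -0.0, 83.8]
contact_force: [0.3, 0.3, -0.6]
opening: -0.002
grip_force: 0.0
```

```bash
python3 -c "
from h import *
d=read_camera('wrist'); e=read_camera('side'); print(get_state()['position'])
im=np.hstack([cv2.resize(e['img'][130:250,200:360],(400,300),interpolation=cv2.INTER_CUBIC),cv2.resize(d['img'],(400,300))]); cv2.imwrite('pics/over.png',im[:,:,::-1])"
```

```text
[ 0.45486426 -0.10217254  0.07031742]
```

View pics/over.png

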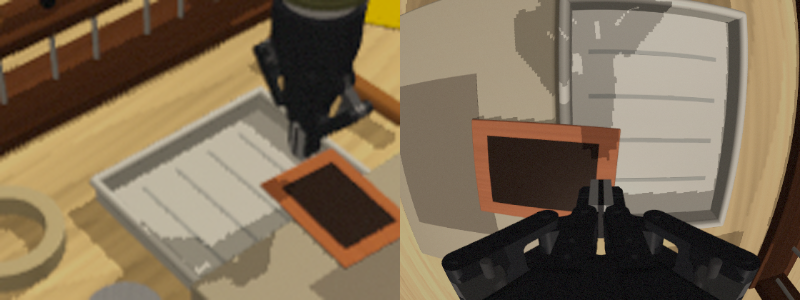

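The shut fingertips stand over the plate's protruding end, at wrist-view (600,185). I'll press down.

Emit:
arm_command([
  [[0,0,0,-0.012,0],[0,0,0,-0.022,0],[0,0,0,-0.027,0],[0,0,0,-0.031,0],[0,0,0,-0.035,0],[0,0,0,-0.039,0],[0,0,0,-0.043,0],[0,0,0,-0.046,0]],
])

```text
clock: 9.15
position: [0.4543, -0.1023, 0.023]
ee_rot: [180.0, -0.0, 83.8]
contact_force: [0.8, -0.2, 1.3]
opening: 0.0
grip_force: 0.4
```

```bash
python3 -c "
from m import *
e=read_camera('side'); meas()
im=cv2.resize(e['img'][130:250,200:360],(640,480),interpolation=cv2.INTER_CUBIC); cv2.imwrite('pics/press.png',im[:,:,::-1])"
```

```text
stone 45 yaw -6.26 x at y=-.07 0.4222
traynear 33 yaw -6.59 x at y=-.07 0.424
trayfar 80 yaw -6.34 x at y=-.07 0.5874
```

View pics/press.png

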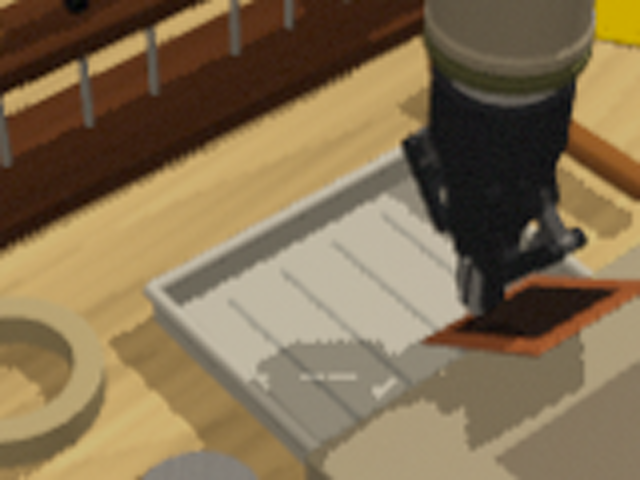

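The plate is tipped, with its back end raised over the stone at (600,285) and its out end in the tray. I'll press a little further, easing outwards.

Emit:
arm_command([
  [[0,0.001,0,-0.004,0],[0,0.002,0,-0.008,0],[0,0.004,0,-0.011,0],[0,0.006,0,-0.012,0],[0,0.01,-0.001,-0.012,0],[0,0.014,-0.001,-0.012,0]],
])

```text
clock: 9.85
position: [0.4683, -0.1034, 0.0111]
ee_rot: [-180.0, -0.0, 83.8]
contact_force: [0.9, -0.7, -0.5]
opening: -0.003
grip_force: 0.1
```

```bash
cat > pl.py <<'E'
from h import *
def plate():
    # copper plate points from both cameras in stone frame (x out of stone face, y, z)
    for n in ("side","top"):
        d=read_camera(n); W=cloud(d); hsv=cv2.cvtColor(d["img"],cv2.COLOR_RGB2HSV)
        m=(hsv[:,:,0]<13)&(hsv[:,:,1]>110)&(hsv[:,:,2]>50)&(W[:,:,0]>.28)&(W[:,:,0]<.62)&(abs(W[:,:,1]+.09)<.1)&(W[:,:,2]>.003)
        P=W[m]
        if len(P)<15: print(n,len(P)); continue
        a=np.radians(-6.2); u=np.array([np.cos(a),np.sin(a)]); v=np.array([-u[1],u[0]])
        o=np.array([.4222,-.07]); Q=np.c_[(P[:,:2]-o)@u,(P[:,:2]-o)@v,P[:,2]]*1000
        c=Q.mean(0); _,s,vt=np.linalg.svd(Q-c); nrm=vt[2]*np.sign(vt[2][2])
        k=abs((Q-c)@vt[2])<6
        print(n,len(Q),"n",nrm.round(2),"x",np.percentile(Q[k,0],[2,98]).round(),"y",np.percentile(Q[k,1],[2,98]).round(),"z",np.percentile(Q[k,2],[2,98]).round(), "topmost world",P[P[:,2].argmax()].round(3))
E
python3 -c "
from m import *; from pl import plate
plate(); meas()"
```

```text
side 343 n [ 0.24 -0.95  0.2 ] x [-45.  41.] y [-36. -20.] z [12. 83.] topmost world [ 0.515 -0.054  0.359]
top 93 n [ 0.09 -1.    0.  ] x [-44.   0.] y [ 3. 12.] z [ 47. 408.] topmost world [ 0.394 -0.059  0.409]
stone 45 yaw -6.22 x at y=-.07 0.4222
traynear 36 yaw -6.24 x at y=-.07 0.4245
trayfar 60 yaw -6.28 x at y=-.07 0.5876
```

The plate leans at about 39° on the stone's edge, its lower end near the tray floor. I'll lift away and move behind the raised end, measuring again on the way.

Emit:
arm_command([
  [[0,0.004,0,0.04,0],[0,0.004,0,0.09,0],[0,0.004,0,0.14,0],[0,0,0,0.19,0],[0,-0.04,0,0.2,0],[0,-0.09,0,0.2,0],[0,-0.13,0,0.2,0],[0,-0.155,0,0.2,0]],
])

```text
clock: 10.8
position: [0.3105, -0.1033, 0.2109]
ee_rot: [-180.0, 0.0, 83.7]
contact_force: [1.2, -0.9, 0.3]
opening: -0.003
grip_force: 0.0
```

```bash
sed -i 's/&(W\[:,:,2\]>.003)/\&(W[:,:,2]>.003)\&(W[:,:,2]<.11)/' pl.py; python3 -c "
from m import *; from pl import plate
plate(); meas()
e=read_camera('side')
im=cv2.resize(e['img'][120:260,180:380],(800,560),interpolation=cv2.INTER_CUBIC); cv2.imwrite('pics/lean.png',im[:,:,::-1])"
```

```text
side 407 n [ 0.56 -0.01  0.83] x [-42.  54.] y [-70.  12.] z [ 8. 74.] topmost world [ 0.38  -0.074  0.075]
top 943 n [ 0.56 -0.01  0.83] x [-41.  56.] y [-72.  10.] z [ 9. 75.] topmost world [ 0.374 -0.136  0.077]
stone 62 yaw -6.32 x at y=-.07 0.4221
traynear 82 yaw 2.42 x at y=-.07 0.4337
trayfar 80 yaw -6.32 x at y=-.07 0.5876
```

View pics/lean.png

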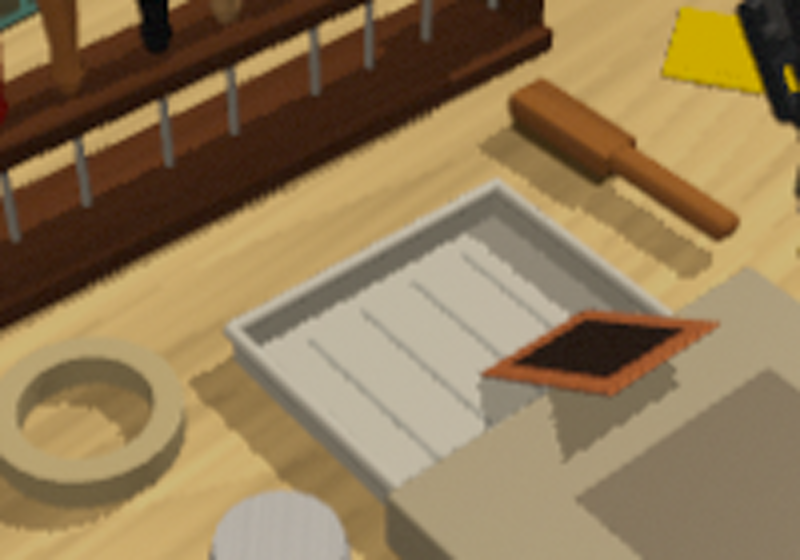

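The plate lies face up, leaning at 34°: its raised end is at (690,325) and its lower end is inside the tray at about (510,380). The tray is still snug. I'll go in low behind the raised end.

Emit:
arm_command([
  [[0,0.01,0.005,-0.03,0],[0,0.02,0.01,-0.06,0],[0,0.03,0.011,-0.09,0],[0,0.036,0.011,-0.12,0],[0,0.036,0.011,-0.145,0],[0,0.036,0.011,-0.145,0],[0,0.036,0.011,-0.145,0]],
])

```text
clock: 11.7
position: [0.3496, -0.0918, 0.0666]
ee_rot: [-179.9, -0.1, 83.8]
contact_force: [-0.0, -0.4, 0.9]
opening: -0.003
grip_force: 0.0
```

Emit:
arm_command([
  [[0,0.004,-0.0004,0,0],[0,0.008,-0.0009,0,0],[0,0.012,-0.0013,0,0],[0,0.012,-0.0013,0,0]],
])

```text
clock: 12.1
position: [0.3622, -0.0937, 0.0669]
ee_rot: [179.9, 0.0, 83.8]
contact_force: [0.0, -0.1, -0.3]
opening: -0.004
grip_force: 0.0
```

Emit:
arm_command([
  [[0,0.003,-0.0003,-0.001,0],[0,0.006,-0.0006,-0.003,0],[0,0.009,-0.001,-0.005,0],[0,0.012,-0.0013,-0.007,0],[0,0.012,-0.0013,-0.007,0]],
])

```text
clock: 12.6
position: [0.3736, -0.0948, 0.0591]
ee_rot: [-180.0, -0.0, 83.8]
contact_force: [1.1, -0.0, 0.2]
opening: 0.0
grip_force: 0.0
```

```bash
python3 -c "
from m import *; from pl import plate
plate(); meas()"
```

```text
side 364 n [ 0.51 -0.    0.86] x [-35.  66.] y [-70.  12.] z [ 8. 65.] topmost world [ 0.387 -0.085  0.107]
top 415 n [ 0.49 -0.01  0.87] x [16. 68.] y [-72.   9.] z [ 8. 37.] topmost world [ 0.429 -0.136  0.042]
stone 45 yaw -6.25 x at y=-.07 0.4223
traynear 74 yaw 4.72 x at y=-.07 0.4371
trayfar 80 yaw -6.41 x at y=-.07 0.5876
```

Emit:
arm_command([
  [[0,0.003,-0.0003,-0.003,0],[0,0.006,-0.0006,-0.006,0],[0,0.009,-0.001,-0.008,0],[0,0.012,-0.0013,-0.01,0],[0,0.016,-0.0017,-0.012,0],[0,0.02,-0.0022,-0.013,0],[0,0.024,-0.0026,-0.014,0],[0,0.024,-0.0026,-0.014,0]],
])

```text
clock: 13.55
position: [0.3976, -0.0974, 0.0451]
ee_rot: [-180.0, -0.0, 83.8]
contact_force: [0.7, -0.5, -0.2]
opening: 0.004
grip_force: 0.0
```

```bash
python3 -c "
from m import *; from pl import plate
plate(); meas()"
```

```text
side 397 n [0.42 0.03 0.9 ] x [-13.  95.] y [-70.  12.] z [ 7. 52.] topmost world [ 0.425 -0.085  0.099]
top 361 n [ 0.37 -0.    0.93] x [58. 97.] y [-72.  10.] z [ 7. 24.] topmost world [ 0.471 -0.141  0.026]
stone 45 yaw -6.26 x at y=-.07 0.4222
traynear 58 yaw 21.34 x at y=-.07 0.4544
trayfar 80 yaw -6.27 x at y=-.07 0.5874
```

Emit:
arm_command([
  [[0,0.003,-0.0003,-0.001,0],[0,0.006,-0.0006,-0.001,0],[0,0.009,-0.001,-0.0015,0],[0,0.012,-0.0013,-0.0015,0],[0,0.015,-0.0016,-0.0015,0],[0,0.018,-0.0019,-0.0015,0],[0,0.02,-0.0022,-0.0015,0],[0,0.02,-0.0022,-0.0015,0]],
])

```text
clock: 14.5
position: [0.4178, -0.0997, 0.044]
ee_rot: [180.0, -0.0, 83.8]
contact_force: [-0.8, 0.6, -0.1]
opening: -0.001
grip_force: 0.0
```

```bash
python3 -c "
from m import *; from pl import plate
plate(); meas()"
```

```text
side 431 n [0.27 0.01 0.96] x [  7. 115.] y [-70.  13.] z [ 6. 33.] topmost world [ 0.427 -0.086  0.091]
top 287 n [ 0.26 -0.01  0.97] x [ 95. 117.] y [-71.   9.] z [ 6. 15.] topmost world [ 0.508 -0.151  0.017]
stone 44 yaw -6.4 x at y=-.07 0.4219
traynear 30 yaw -5.98 x at y=-.07 0.4248
trayfar 80 yaw -6.39 x at y=-.07 0.5874
```

The plate has dropped off the stone onto the near rim. I'll lift away and check.

Emit:
arm_command([
  [[0,-0.005,0,0.02,0],[0,-0.01,0,0.06,0],[0,-0.02,0,0.11,0],[0,-0.04,-0.03,0.15,0],[0,-0.06,-0.07,0.18,0],[0,-0.06,-0.11,0.2,0],[0,-0.06,-0.15,0.2,0],[0,-0.06,-0.19,0.2,0]],
])

```text
clock: 15.45
position: [0.357, -0.2919, 0.245]
ee_rot: [179.9, 0.1, 83.7]
contact_force: [1.2, 0.3, 0.7]
opening: 0.0
grip_force: 0.0
```

Emit:
arm_command([
  [[0,0,-0.04,0,0],[0,0,-0.08,0,0],[0,0,-0.12,0,0],[0,0,-0.12,0,0]],
])

```text
clock: 15.85
position: [0.3551, -0.4143, 0.2427]
ee_rot: [-179.9, 0.0, 83.4]
contact_force: [-0.2, -0.0, -0.3]
opening: -0.002
grip_force: 0.0
```

```bash
python3 -c "
from m import *; from pl import plate
plate(); d,W=meas(); e=read_camera('side')
for t in ('ink_tin','tape','wire_brush'): print(t,[(towld(b['location'],d).round(3),round(b['p'],2)) for b in boxes_of(t,d)][:1])
im=np.hstack([cv2.resize(e['img'][120:260,180:380],(400,300)),cv2.resize(d['img'][150:300,180:360],(400,300),interpolation=cv2.INTER_CUBIC)]); cv2.imwrite('pics/end.png',im[:,:,::-1])"
```

```text
side 529 n [ 0.23 -0.01  0.97] x [  6. 115.] y [-72.  12.] z [ 6. 34.] topmost world [ 0.426 -0.071  0.036]
top 1014 n [ 0.23 -0.    0.97] x [  2. 116.] y [-72.  10.] z [ 8. 36.] topmost world [ 0.424 -0.081  0.038]
stone 62 yaw -6.32 x at y=-.07 0.4221
traynear 82 yaw -6.12 x at y=-.07 0.4247
trayfar 80 yaw -6.29 x at y=-.07 0.5874
ink_tin [(array([0.441, 0.123, 0.062]), 0.73)]
tape [(array([0.607, 0.12 , 0.022]), 0.64)]
wire_brush [(array([ 0.552, -0.259,  0.031]), 0.74)]
```

View pics/end.png

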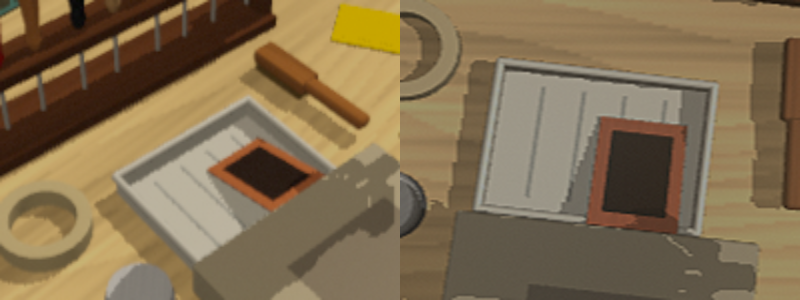

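The plate lies face up in the tray. Its lower end is on the floor at right-half pixel (645,122), its upper end is propped on the near rim at (635,222), and it is clear of the stone. The tray line has not moved and the three bystanders are where they were.

```bash
python3 -c "
from cell import *
print(job_done())"
```

```text
the job is handed in; nothing more can be done
None
```

The job is handed in: the tray is snug and square against the stone, and the plate lies face up in it, lower end on the floor, upper end propped on the near rim; the ink tin, tape and wire brush did not move.

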